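# Put the scrubbing brushes away in their colour-matched drip dishes

## Task

Put the four scrubbing brushes away to dry: set each one down in the drip dish of its own colour, bristles down, lying flat inside the dish and lengthwise along it. Leave the glass jar and the orange measuring cup standing where they are.

Things in the scene. Friction and masses are not known exactly. Their poses are not given: they have to be found in the camera images.
- brush_orange: Scrubbing brush, orange plastic over beige bristles, loose, about 0.12 kg, on its bristles. 104 mm long (x), 48 wide (y), 82 tall. Origin: centre of its underside, z up. Bristles 0-24 mm up; orange back 23-41 mm; straight grip bar along x, 62-82 mm up, 24 mm wide, 104 long, on a post at each end: pinch it across its width at the middle. Ends alike.
- brush_blue: Scrubbing brush, blue plastic over beige bristles, loose, about 0.12 kg, on its bristles. 104 mm long (x), 48 wide (y), 82 tall. Origin: centre of its underside, z up. Bristles 0-24 mm up; blue back 23-41 mm; straight grip bar along x, 62-82 mm up, 24 mm wide, 104 long, on a post at each end: pinch it across its width at the middle. Ends alike.
- brush_green: Scrubbing brush, green plastic over beige bristles, loose, about 0.12 kg, on its bristles. 104 mm long (x), 48 wide (y), 82 tall. Origin: centre of its underside, z up. Bristles 0-24 mm up; green back 23-41 mm; straight grip bar along x, 62-82 mm up, 24 mm wide, 104 long, on a post at each end: pinch it across its width at the middle. Ends alike.
- brush_white: Scrubbing brush, white plastic over beige bristles, loose, about 0.12 kg, on its bristles. 104 mm long (x), 48 wide (y), 82 tall. Origin: centre of its underside, z up. Bristles 0-24 mm up; white back 23-41 mm; straight grip bar along x, 62-82 mm up, 24 mm wide, 104 long, on a post at each end: pinch it across its width at the middle. Ends alike.
- dish_orange: Shallow open rectangular orange plastic drip dish, held fast on the counter. Outside 130 mm long (its x) by 76 mm wide (its y) by 14 mm tall; inside 124 x 70 mm, walls 3 mm, floor 4 mm thick. Origin: centre of its underside, z up. Both ends are alike.
- dish_blue: Shallow open rectangular blue plastic drip dish, held fast on the counter. Outside 130 mm long (its x) by 76 mm wide (its y) by 14 mm tall; inside 124 x 70 mm, walls 3 mm, floor 4 mm thick. Origin: centre of its underside, z up. Both ends are alike.
- dish_green: Shallow open rectangular green plastic drip dish, held fast on the counter. Outside 130 mm long (its x) by 76 mm wide (its y) by 14 mm tall; inside 124 x 70 mm, walls 3 mm, floor 4 mm thick. Origin: centre of its underside, z up. Both ends are alike.
- dish_white: Shallow open rectangular white plastic drip dish, held fast on the counter. Outside 130 mm long (its x) by 76 mm wide (its y) by 14 mm tall; inside 124 x 70 mm, walls 3 mm, floor 4 mm thick. Origin: centre of its underside, z up. Both ends are alike.
- jar: Glass jar with steel cap, standing, 62 mm in diameter and 90 mm tall, loose; origin at the centre of its underside. A bystander, to be left alone.
- cup: Small open orange plastic measuring cup, standing, about 60 mm in diameter and 50 mm tall, loose; origin at the centre of its underside. A bystander, to be left alone.

How it is judged:
At the end, for the whole second after the job is handed in: Each brush is released and at rest on the floor of its own colour's dish: centres within 18 mm, underside 0 to 8 mm above the dish's, upright within 0.09 rad, lengthwise within 0.35 rad either way round. Jar and cup never shifted over 25 mm nor tipped over 0.35 rad (horizontal distance between brush_orange and dish_orange below 0.018 m and z of brush_orange in the frame of dish_orange between 0 and 0.008 m and angle between each of brush_orange, brush_blue, brush_green, brush_white's own z axis and vertical below 0.09 rad and angle between the x axis of brush_orange and the x axis of dish_orange, either way round below 0.35 rad and linear speed of each of brush_orange, brush_blue, brush_green, brush_white below 0.02 m/s and angular speed of each of brush_orange, brush_blue, brush_green, brush_white below 0.2 rad/s and contact force between each of brush_orange, brush_blue, brush_green, brush_white and the fingers below 0.1 N and horizontal distance between brush_blue and dish_blue below 0.018 m and z of brush_blue in the frame of dish_blue between 0 and 0.008 m and angle between the x axis of brush_blue and the x axis of dish_blue, either way round below 0.35 rad and horizontal distance between brush_green and dish_green below 0.018 m and z of brush_green in the frame of dish_green between 0 and 0.008 m and angle between the x axis of brush_green and the x axis of dish_green, either way round below 0.35 rad and horizontal distance between brush_white and dish_white below 0.018 m and z of brush_white in the frame of dish_white between 0 and 0.008 m and angle between the x axis of brush_white and the x axis of dish_white, either way round below 0.35 rad); the robot touches nothing.
It fails at once if the glass jar is shifted by more than 25 mm or tipped (distance of jar from where it was at the start of the episode above 0.025 m or angle between jar's own z axis and vertical above 0.35 rad).
It fails at once if the measuring cup is shifted by more than 25 mm or tipped (distance of cup from where it was at the start of the episode above 0.025 m or angle between cup's own z axis and vertical above 0.35 rad).
It also fails if it takes over 106 s, if anything falls off the work surface, if the arm or the gripper's body presses on something with over 40 N, if the wrist force passes 120 N, or if a joint passes its speed limit or range.

## Robot

A 6-joint arm with a two-finger parallel gripper is mounted at the origin on the work surface. World frame = base frame: x ahead of the robot, y to its left, z up, the work surface at z = 0. Lengths are in m, angles in rad, forces in N, time in s.
With the tool pointing down it reaches from about 0.35 to 0.85 m from the base axis. Payload 8.1 kg.
Tool frame: the origin (TCP) lies on the mounting face of the last link; the fingertips stand 186 mm ahead of it and the grasp point (between the pads) lies 167 mm ahead of it; z points along the fingers, y is the line along which they close (so a half turn about z gives the same grasp; the last joint's range is limited). The gripper opens to 93 mm and grips with 3 to 60 N. Pads are 15 mm wide; open, the fingers measure 128 mm over their backs; the gripper's body (75 mm by 188 mm) begins 65 mm behind the grasp point.
Start: joints at [1.036, 0.13, 1.488, -0, 1.523, -0.085], TCP at [0.261, 0.54, 0.405] pointing down, gripper open.
Joint ranges: [-2.96, 2.96], [-0.89, 2.26], [0.02, 2.5], [-1.34, 4.48], [0, 2.73], [-2.66, 2.66]. Speed limits (rad/s): [2.39, 2.39, 2.79, 3.14, 3.14, 3.14].

## Interface

Orientations are given as a rotation vector (axis times angle).
In Python, from plant import * gives the robot as it stands. The module is installed in compiled form; this text tells all that it offers.
- The arm moves only by the tool arm_command, never from a script. Its argument "increments" is a list of rows, each a list of 6 numbers: the shift along the tool's x, y, z in units of 0.2 m (1.0 is 0.2 m), then the turn, a rotation vector about the tool's x, y, z in units of pi rad (1.0 is pi rad). A call has exactly 5 rows; each row is the pose to reach, as a shift and turn from the pose commanded when the call began, along the tool's axes at that moment, turning the shorter way round; what a row does not reach only later rows make up. A row lasts 1/8 s, in which the tool goes at most 62.5 mm and 10.7 degrees, less where a joint would pass 70% of its speed; a pose out of reach is approached as far as the arm can. A call with a number of a shift or a turn outside -1 to 1 is refused whole. A call with a gripper value outside its range is refused whole. "fingers" is the closure, from -1 (fully open) to 1 (shut), set as the call begins (left out, the last holds). The fingers move at their own pace and stop on an object; "force" is the grip in N (left out, the last holds). Time passes only in rows, so rows that repeat a pose let the fingers close, or fill a call up. It gives the time, the measured TCP pose, the force, the opening and the grip force at its end, in the units of the state.
- read_state(): the state, without advancing time (a new reading comes with each control period).
- read_camera(name): name is "scene" or "top" or "wrist"; returns a dict with "image" (384x512x3 uint8, red, green, blue), "fx", "fy", "cx", "cy" (pixels), "T" (4x4, takes a point from camera to world coordinates). Camera axes: x right, y down, z forward; pixel columns grow to the right and rows downward; lengths in m; the calibration is good to about 2 mm. A picture is of the moment at which its call begins. There is no depth.
- close_job(): hands the job in; it is judged then, once.
The state is a dict: "t": time; "q": joint angles; "dq": joint speeds; "joint_torque": joint torques, N m; "tool_pos": TCP position; "orientation": TCP orientation; "force": force on the tool from outside, world axes, zero at the start; "wrist_torque": the same for the moment, N m; "opening": finger opening in m; "gripper_force": force on a finger pad.
Only numpy, scipy, OpenCV 4.12 (cv2) and the standard library are available. Lean on these libraries where they do the work, as an engineer would, in place of code of your own. Each camera call takes 0.05 s, during which the arm holds its last target. There are 200 camera calls.

## Working session

There is one attempt and no reset: what is moved stays moved. The work goes in short steps, Python scripts to look and compute and a tool call to move; the robot and the scene stay as the last step left them, time stands still between calls to the robot, and variables do not carry over. Pictures are saved under pics/ and viewed, at most 14 in all, crops included, and the job is handed in when it is done.

Besides the shell and the picture viewer there is one more tool, called after "Emit:" in YAML: its name, and indented under it one key for each argument. arm_command: Moves the arm, as the interface text tells. Shifts and turns lie within -1 to 1; 1 stands for 0.2 m of shift or pi rad of turn. Its arguments: {"type":"object","properties":{"increments":{"type":"array","items":{"type":"array","items":{"type":"number","minimum":-1,"maximum":1}}},"fingers":{"type":"number"},"force":{"type":"number"}},"required":["increments"]}

```bash
mkdir -p pics; python3 - <<'E'
from plant import *
import cv2,numpy as np
for n in ("top","scene"):
    c=read_camera(n); cv2.imwrite(f"pics/{n}0.png",c["image"][:,:,::-1]); print(n,c["fx"],c["cx"],c["cy"],np.round(c["T"],3).tolist())
s=read_state(); print(s["t"],s["tool_pos"],s["orientation"],s["opening"])
E
```

```text
top 457.86887593337366 249.99822855225463 195.9794546236725 [[-0.013, -0.997, 0.076, 0.445], [-0.999, 0.015, 0.03, -0.017], [-0.031, -0.076, -0.997, 1.152], [0.0, 0.0, 0.0, 1.0]]
scene 453.9604003222708 256.85887853403386 192.79444886315133 [[-0.456, 0.705, -0.544, 1.194], [0.89, 0.361, -0.277, 0.321], [0.001, -0.611, -0.792, 0.971], [0.0, 0.0, 0.0, 1.0]]
0.1 [0.2607347  0.54016383 0.40379814] [-7.00430400e-01 -3.06202002e+00  2.49289615e-03] 0.09288007256030636
```

View pics/top0.png

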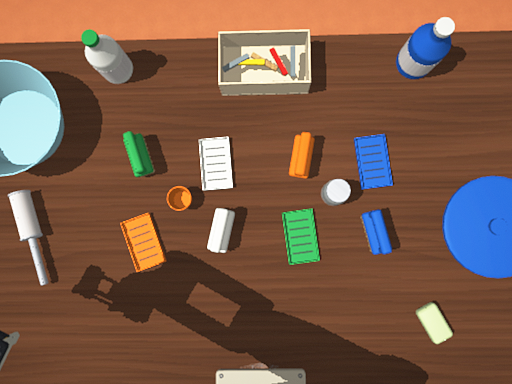

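View pics/scene0.png

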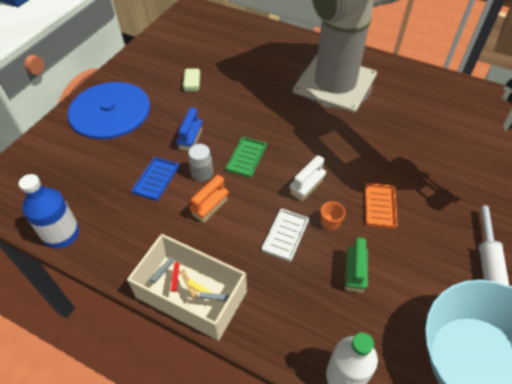

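Top view: brushes green (138,154), orange (301,155), white (221,230) and blue (376,232). Dishes white (216,163), blue (373,161), green (300,236) and orange (142,242). Jar at (336,191), cup at (179,198).

```bash
cat > h.py <<'E'
from plant import *
import cv2,numpy as np
from scipy.spatial.transform import Rotation as Ro
HSV=dict(orange=((4,150,80),(18,255,255)),blue=((105,120,60),(125,255,255)),green=((55,100,50),(80,255,255)),white=((0,0,165),(180,60,255)))
def ray(c,uv,z):
    T=np.asarray(c["T"]); uv=np.atleast_2d(uv).astype(float)
    d=np.c_[(uv[:,0]-c["cx"])/c["fx"],(uv[:,1]-c["cy"])/c["fy"],np.ones(len(uv))]@T[:3,:3].T
    return (T[:3,3]+d*((z-T[2,3])/d[:,2])[:,None])[:,:2]
def mask(c,col):
    return cv2.inRange(cv2.cvtColor(c["image"],cv2.COLOR_RGB2HSV),*map(np.array,HSV[col]))
def blobs(m,amin):
    cs,_=cv2.findContours(m,cv2.RETR_EXTERNAL,cv2.CHAIN_APPROX_NONE)
    return [k[:,0,:] for k in cs if cv2.contourArea(k)>amin]
def rect(c,k,z):
    """centre, long-axis angle, sizes (mm) of contour k cast onto height z"""
    p=(ray(c,k,z)*1000).astype(np.float32); (x,y),_,_=r=cv2.minAreaRect(p)
    b=cv2.boxPoints(r); e=[b[1]-b[0],b[2]-b[1]]; e.sort(key=np.linalg.norm)
    a=np.arctan2(e[1][1],e[1][0]); a=(a+np.pi/2)%np.pi-np.pi/2
    return np.round([x,y,np.degrees(a),np.linalg.norm(e[1]),np.linalg.norm(e[0])],1)
def pose():
    s=read_state(); R=Ro.from_rotvec(s["orientation"]); return s,np.array(s["tool_pos"]),R
def go(x,y,z,bar=None):
    """increment to bring grasp point (m) to x,y,z, tool down, closing line square to bar angle (deg)"""
    s,p,R=pose()
    yv=R.as_matrix()[:,1]; ya=np.degrees(np.arctan2(yv[1],yv[0]))
    d=0 if bar is None else (bar+90-ya+90)%180-90
    f=np.radians(ya+d); Y=np.array([np.cos(f),np.sin(f),0]); Z=np.array([0,0,-1.]); X=np.cross(Y,Z)
    Rt=Ro.from_matrix(np.c_[X,Y,Z]); 
    sh=R.inv().apply(np.array([x,y,z+.167])-p)/.2; w=(R.inv()*Rt).as_rotvec()/np.pi
    print("shift",np.round(sh,3),"turn",np.round(w,3),"deg",round(d,1),"q6",round(s["q"][5],2),"t",round(s["t"],2))
E
python3 - <<'E'
from h import *
c=read_camera("top")
for col in HSV:
    for k in blobs(mask(c,col),250):
        u,v=k.mean(0)
        if 100<u<400 and 125<v<275: print(col,(int(u),int(v)),"z14",rect(c,k,.014),"z62",rect(c,k,.062))
s,p,R=pose(); print(np.round(R.as_matrix(),2))
w=read_camera("wrist"); print(np.round(np.linalg.inv(np.r_[np.c_[R.as_matrix(),p],[[0,0,0,1]]])@w["T"],3),w["fx"])
E
```

```text
orange (142, 241) z14 [422.8 286.8  19.2 133.4  81.7] z62 [423.8 274.   19.2 127.7  78.3]
orange (178, 197) z14 [531.6 196.6  89.8  63.   62.9] z62 [527.9 187.6  89.8  60.3  60.3]
orange (301, 155) z14 [ 635.6 -112.8  -10.8  118.9   51.9] z62 [ 627.6 -108.7  -10.8  113.8   49.7]
blue (376, 232) z14 [ 438.3 -292.9   13.9  109.6   49.1] z62 [ 438.6 -281.3   13.9  105.    47. ]
blue (372, 161) z14 [ 615.2 -289.2    6.7  131.1   79.5] z62 [ 608.  -277.7    6.7  125.5   76.1]
green (300, 236) z14 [ 431.5 -105.8    7.1  130.6   77.2] z62 [ 432.1 -102.     7.1  125.1   73.9]
green (137, 153) z14 [647.7 302.1  18.5 119.7  48.8] z62 [639.1 288.6  18.5 114.7  46.7]
white (217, 231) z14 [449.6 100.5  -3.6 109.6  45.6] z62 [449.4  95.6  -3.6 105.   43.7]
white (337, 190) z14 [ 543.  -201.2   89.1   59.3   57.3] z62 [ 538.9 -193.4   89.1   56.8   54.9]
white (215, 163) z14 [617.3 103.9   4.2 131.5  77.7] z62 [610.1  98.8   4.2 126.   74.4]
[[-0.9   0.43 -0.  ]
 [ 0.43  0.9  -0.  ]
 [ 0.   -0.   -1.  ]]
[[-0.    -0.967 -0.254  0.07 ]
 [ 1.    -0.     0.     0.001]
 [-0.    -0.254  0.967  0.019]
 [ 0.     0.     0.     1.   ]] 313.8112461250074
```

```bash
python3 -c "
from h import *
go(.64,.289,.19,18.5)"
```

```text
shift [-2.254 -0.307  0.236] turn [-0.    -0.    -0.246] deg 44.3 q6 -0.09 t 0.2
```

Emit:
arm_command:
  increments:
    - [-0.25, -0.04, 0, 0, 0, 0]
    - [-0.5, -0.08, 0, 0, 0, 0]
    - [-0.75, -0.12, 0, 0, 0, 0]
    - [-1, -0.15, 0, 0, 0, 0]
    - [-1, -0.15, 0, 0, 0, 0]
  fingers: -1
  force: 20

```text
t: 0.82
tool_pos: [0.4305, 0.4242, 0.4043]
orientation: [0.707, 3.06, -0.001]
force: [-1.5, -0.1, 0.7]
opening: 0.0928
gripper_force: 0.0
```

Emit:
arm_command:
  increments:
    - [-0.25, -0.04, 0.06, 0, 0, 0]
    - [-0.5, -0.08, 0.12, 0, 0, 0]
    - [-0.75, -0.12, 0.18, 0, 0, 0]
    - [-1, -0.15, 0.2, 0, 0, 0]
    - [-1, -0.15, 0.2, 0, 0, 0]

```text
t: 1.45
tool_pos: [0.5966, 0.3106, 0.3633]
orientation: [-0.705, -3.06, 0.002]
force: [-0.6, 0.7, -0.5]
opening: 0.0928
gripper_force: 0.0
```

Emit:
arm_command:
  increments:
    - [-0.25, 0, 0.03, 0, 0, -0.05]
    - [-0.25, 0, 0.03, 0, 0, -0.1]
    - [-0.25, 0, 0.03, 0, 0, -0.15]
    - [-0.25, 0, 0.03, 0, 0, -0.2]
    - [-0.25, 0, 0.03, 0, 0, -0.246]

```text
t: 2.08
tool_pos: [0.6388, 0.2924, 0.3588]
orientation: [0.515, -3.099, -0.001]
force: [0.1, 0.7, 0.1]
opening: 0.0929
gripper_force: 0.0
```

```bash
cat >> h.py <<'E'
def look(col,name):
    """measure the brush's bar with the wrist camera"""
    w=read_camera("wrist"); cv2.imwrite(f"pics/{name}.png",w["image"][:,:,::-1])
    for k in blobs(mask(w,col),1500): print(col,k.mean(0).astype(int),"z82",rect(w,k,.082),"z14",rect(w,k,.014))
E
python3 -c "
from h import *
s,p,R=pose(); print(p,s['force']); look('green','w1'); go(.64,.289,.19,18.5)"
```

```text
[0.63875879 0.29243481 0.35881828] [0.14099756 0.73507824 0.11516171]
green [259 186] z82 [635.9 295.6  18.1 104.4  40.2] z14 [652.6 302.3  18.1 131.9  50.8]
shift [-0.    -0.018  0.009] turn [ 0.    -0.     0.004] deg -0.8 q6 -1.55 t 2.12
```

View pics/w1.png

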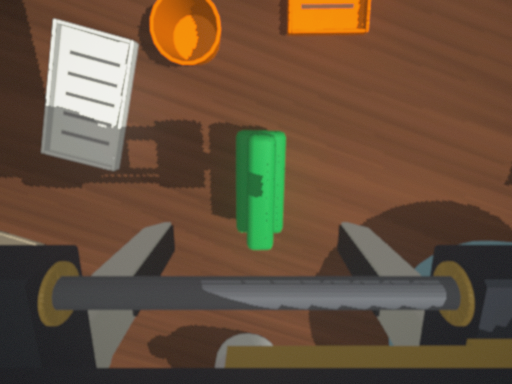

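The green brush is upright, centred between the open fingers, at about (261,185). The wrist measurement gives a bar length of 104 mm, as specified, so I'll grasp it.

```bash
python3 -c "
from h import *
go(.636,.295,.072,18.3)"
```

```text
shift [0.009 0.016 0.599] turn [ 0.    -0.     0.005] deg -1.0 q6 -1.55 t 2.12
```

Emit:
arm_command:
  increments:
    - [0.01, 0.016, 0.15, 0, 0, 0.004]
    - [0.01, 0.016, 0.3, 0, 0, 0.004]
    - [0.01, 0.016, 0.45, 0, 0, 0.004]
    - [0.01, 0.016, 0.55, 0, 0, 0.004]
    - [0.01, 0.016, 0.6, 0, 0, 0.004]

```text
t: 2.75
tool_pos: [0.6363, 0.2936, 0.2375]
orientation: [0.485, -3.102, 0.0]
force: [0.5, 0.5, 1.3]
opening: 0.093
gripper_force: 0.0
```

Emit:
arm_command:
  increments:
    - [0, 0, 0, 0, 0, 0]
    - [0, 0, 0, 0, 0, 0]
    - [0, 0, 0, 0, 0, 0]
    - [0, 0, 0, 0, 0, 0]
    - [0, 0, 0, 0, 0, 0]
  fingers: 1
  force: 20

```text
t: 3.38
tool_pos: [0.6372, 0.293, 0.2391]
orientation: [-0.485, 3.103, 0.0]
force: [0.2, 1.1, 0.8]
opening: 0.0474
gripper_force: 0.0
```

Emit:
arm_command:
  increments:
    - [0, 0, 0, 0, 0, 0]
    - [0, 0, -0.15, 0, 0, 0]
    - [0, 0, -0.35, 0, 0, 0]
    - [0, 0, -0.55, 0, 0, 0]
    - [0, 0, -0.65, 0, 0, 0]

```text
t: 4.0
tool_pos: [0.6375, 0.2932, 0.3719]
orientation: [-0.485, 3.1, 0.001]
force: [0.9, -0.5, 0.5]
opening: 0.0007
gripper_force: 0.0
```

```bash
python3 -c "
from h import *
s,p,R=pose(); print(p,s['opening'],s['gripper_force'],s['force']); go(.431,-.106,.205,7.1)"
```

```text
[0.63753049 0.29322628 0.37191497] 0.0006995044269188198 0.0 [ 0.87471387 -0.4903818   0.4516793 ]
shift [ 1.593 -1.585 -0.007] turn [0.    0.001 0.059] deg -10.7 q6 -1.52 t 4.0
```

The fingers close at about 73 mm/s and were still open when I lifted. I'll reopen partway, look again and go back down with a longer hold.

Emit:
arm_command:
  increments:
    - [0, 0, 0, 0, 0, 0]
    - [0, 0, 0, 0, 0, 0]
    - [0, 0, 0, 0, 0, 0]
    - [0, 0, 0, 0, 0, 0]
    - [0, 0, 0, 0, 0, 0]
  fingers: -0.2

```text
t: 4.62
tool_pos: [0.637, 0.293, 0.3681]
orientation: [0.486, -3.103, 0.0]
force: [-0.1, -0.6, 1.3]
opening: 0.0464
gripper_force: 0.0
```

```bash
python3 -c "
from h import *
s,p,R=pose(); print(p,s['opening']); look('green','w2'); go(.636,.295,.072,18.3)"
```

```text
[0.63701385 0.29304289 0.36805343] 0.04641387816340605
green [259 185] z82 [635.6 295.9  17.9 104.2  40.6] z14 [652.2 302.   17.9 130.7  50.9]
shift [0.002 0.011 0.647] turn [-0.    -0.    -0.003] deg 0.5 q6 -1.52 t 4.67
```

The brush hasn't moved.

Emit:
arm_command:
  increments:
    - [0, 0.01, 0.15, 0, 0, 0]
    - [0, 0.01, 0.3, 0, 0, 0]
    - [0, 0.01, 0.45, 0, 0, 0]
    - [0, 0.01, 0.58, 0, 0, 0]
    - [0, 0.01, 0.65, 0, 0, 0]

```text
t: 5.3
tool_pos: [0.6359, 0.2948, 0.2367]
orientation: [0.485, -3.102, 0.001]
force: [1.2, -0.3, 0.1]
opening: 0.0557
gripper_force: 0.0
```

Emit:
arm_command:
  increments:
    - [0, 0, 0, 0, 0, 0]
    - [0, 0, 0, 0, 0, 0]
    - [0, 0, 0, 0, 0, 0]
    - [0, 0, 0, 0, 0, 0]
    - [0, 0, 0, 0, 0, 0]
  fingers: 1
  force: 20

```text
t: 5.92
tool_pos: [0.6369, 0.2952, 0.24]
orientation: [-0.485, 3.102, 0.001]
force: [-0.5, 1.2, 4.9]
opening: 0.024
gripper_force: 20.0
```

Emit:
arm_command:
  increments:
    - [0, 0, 0, 0, 0, 0]
    - [0, 0, 0, 0, 0, 0]
    - [0, 0, -0.2, 0, 0, 0]
    - [0, 0, -0.4, 0, 0, 0]
    - [0, 0, -0.6, 0, 0, 0]

```text
t: 6.55
tool_pos: [0.6362, 0.2948, 0.3591]
orientation: [0.485, -3.102, 0.001]
force: [0.5, -0.0, -1.3]
opening: 0.0241
gripper_force: 20.0
```

```bash
python3 -c "
from h import *
s,p,R=pose(); print(p,s['opening'],s['gripper_force'],s['force']); go(.431,-.106,.205,7.1)"
```

```text
[0.63617726 0.29481244 0.35911772] 0.024055682967828437 19.993952214717865 [ 0.54800607 -0.02491399 -1.31105698]
shift [ 1.589 -1.595 -0.062] turn [-0.    -0.     0.059] deg -10.7 q6 -1.52 t 6.55
```

Emit:
arm_command:
  increments:
    - [0.16, -0.16, -0.03, 0, 0, 0]
    - [0.36, -0.36, -0.06, 0, 0, 0]
    - [0.56, -0.56, -0.06, 0, 0, 0]
    - [0.76, -0.76, -0.06, 0, 0, 0]
    - [0.9, -0.9, -0.06, 0, 0, 0]

```text
t: 7.18
tool_pos: [0.5187, 0.0667, 0.3702]
orientation: [0.484, -3.103, 0.0]
force: [0.1, -0.6, -1.1]
opening: 0.0239
gripper_force: 20.0
```

Emit:
arm_command:
  increments:
    - [0.2, -0.2, 0, 0, 0, 0.015]
    - [0.4, -0.4, 0, 0, 0, 0.03]
    - [0.58, -0.58, 0, 0, 0, 0.045]
    - [0.69, -0.695, 0, 0, 0, 0.059]
    - [0.69, -0.695, 0, 0, 0, 0.059]

```text
t: 7.8
tool_pos: [0.4302, -0.1074, 0.3705]
orientation: [0.191, -3.135, 0.0]
force: [0.9, 0.2, -1.7]
opening: 0.024
gripper_force: 20.0
```

```bash
python3 -c "
from h import *
s,p,R=pose(); print(p,s['opening'],s['gripper_force'],s['q']); look('green','w3'); go(.431,-.106,.078,7.1)"
```

```text
[ 0.43020175 -0.10744734  0.3704756 ] 0.023958736449558274 19.99674618244171 [-3.60291273e-01 -2.89350167e-01  1.94819366e+00 -4.31953967e-04
  1.48308363e+00 -2.05257100e+00]
green [256 193] z82 [ 439.4 -105.2    6.9  146.5   68.8] z14 [ 459.2 -102.6    6.9  183.5   86.2]
shift [-0.002  0.002  0.628] turn [ 0. -0. -0.] deg 0.0 q6 -2.05 t 7.85
```

View pics/w3.png

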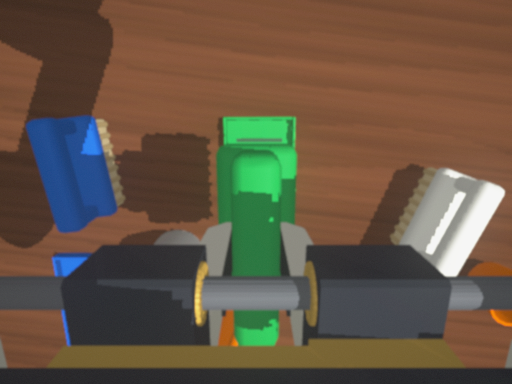

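The green brush is held squarely over its dish: dish at column 259, bar at column 257. I'll lower it and release.

Emit:
arm_command:
  increments:
    - [0, 0, 0.15, 0, 0, 0]
    - [0, 0, 0.3, 0, 0, 0]
    - [0, 0, 0.45, 0, 0, 0]
    - [0, 0, 0.56, 0, 0, 0]
    - [0, 0, 0.628, 0, 0, 0]

```text
t: 8.48
tool_pos: [0.4311, -0.1048, 0.2437]
orientation: [0.199, -3.134, -0.002]
force: [2.5, 5.6, 19.0]
opening: 0.0241
gripper_force: 20.0
```

Emit:
arm_command:
  increments:
    - [0, 0, 0, 0, 0, 0]
    - [0, 0, 0, 0, 0, 0]
    - [0, 0, 0, 0, 0, 0]
    - [0, 0, 0, 0, 0, 0]
    - [0, 0, 0, 0, 0, 0]
  fingers: -0.2

```text
t: 9.1
tool_pos: [0.4312, -0.106, 0.2455]
orientation: [-0.196, 3.135, -0.0]
force: [-0.1, -0.8, 0.6]
opening: 0.0558
gripper_force: 0.0
```

Emit:
arm_command:
  increments:
    - [0, 0, -0.1, 0, 0, 0]
    - [0, 0, -0.25, 0, 0, 0]
    - [0, 0, -0.4, 0, 0, 0]
    - [0, 0, -0.55, 0, 0, 0]
    - [0, 0, -0.65, 0, 0, 0]

```text
t: 9.72
tool_pos: [0.4313, -0.1061, 0.3769]
orientation: [-0.196, 3.134, -0.001]
force: [-0.4, -0.1, 0.1]
opening: 0.0563
gripper_force: 0.0
```

```bash
python3 -c "
from h import *
s,p,R=pose(); print(p,s['opening'],s['force']); look('green','w4')
go(.628,-.109,.2,-10.8)"
```

```text
[ 0.43128634 -0.10606205  0.37692877] 0.05630082105054045 [-0.3939055  -0.10387431  0.06637268]
green [257 174] z82 [ 424.8 -104.6    7.2  117.    61.2] z14 [ 440.3 -102.3    7.2  145.8   76.3]
shift [-0.971 -0.136  0.067] turn [-0.001  0.002  0.1  ] deg -18.0 q6 -2.05 t 9.78
```

View pics/w4.png

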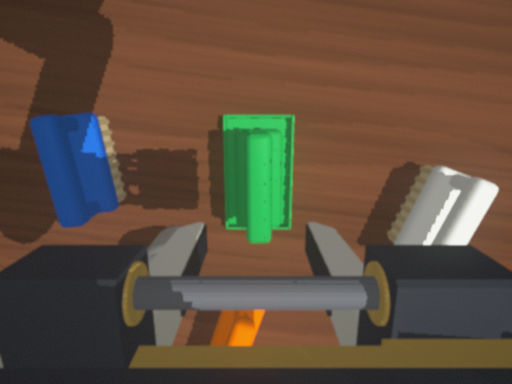

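The green brush lies flat inside its dish (dish at about (258,172)). Next is the orange brush.

Emit:
arm_command:
  increments:
    - [-0.2, -0.03, 0, 0, 0, 0.02]
    - [-0.45, -0.06, 0, 0, 0, 0.04]
    - [-0.7, -0.1, 0.03, 0, 0, 0.07]
    - [-0.93, -0.136, 0.06, 0, 0, 0.1]
    - [-0.97, -0.136, 0.067, 0, 0, 0.1]

```text
t: 10.4
tool_pos: [0.6285, -0.1086, 0.3587]
orientation: [-0.297, -3.124, -0.001]
force: [-0.3, 0.7, -0.3]
opening: 0.0558
gripper_force: 0.0
```

```bash
python3 -c "
from h import *
s,p,R=pose(); print(p); look('orange','w5')
go(.628,-.109,.072,-10.8)"
```

```text
[ 0.62845239 -0.10863033  0.35865563]
orange [273 183] z82 [626.4 -99.5 -15.8 111.4  67.2] z14 [ 643.9 -100.7  -15.8  140.8   85. ]
shift [-0.002 -0.003  0.602] turn [ 0.    -0.001  0.   ] deg -0.0 q6 -1.63 t 10.45
```

View pics/w5.png

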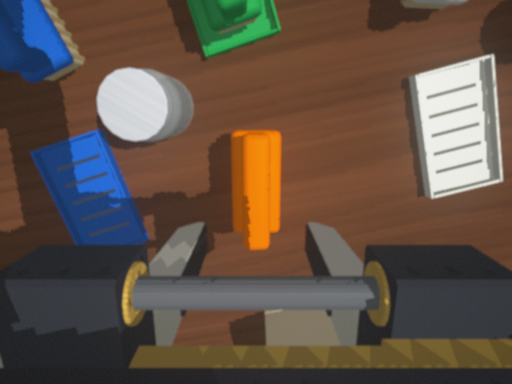

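The orange bar runs from (256,131) to (258,248), the same position in the picture as the green one had. The tool is already centred on it, and the jar at (145,105) is clear of the fingers.

Emit:
arm_command:
  increments:
    - [0.01, 0, 0.15, 0, 0, 0]
    - [0.01, 0, 0.3, 0, 0, 0]
    - [0.01, 0, 0.45, 0, 0, 0]
    - [0.01, 0, 0.55, 0, 0, 0]
    - [0.01, 0, 0.602, 0, 0, 0]

```text
t: 11.08
tool_pos: [0.6243, -0.1083, 0.2406]
orientation: [-0.296, -3.127, -0.0]
force: [-0.2, 0.4, 0.8]
opening: 0.0556
gripper_force: 0.0
```

Emit:
arm_command:
  increments:
    - [0, 0, 0, 0, 0, 0]
    - [0, 0, 0, 0, 0, 0]
    - [0, 0, 0, 0, 0, 0]
    - [0, 0, 0, 0, 0, 0]
    - [0, 0, 0, 0, 0, 0]
  fingers: 1
  force: 20

```text
t: 11.7
tool_pos: [0.6255, -0.1084, 0.2423]
orientation: [0.296, 3.126, -0.0]
force: [0.2, -0.2, 4.9]
opening: 0.0239
gripper_force: 20.0
```

Emit:
arm_command:
  increments:
    - [0, 0, 0, 0, 0, 0]
    - [0, 0, 0, 0, 0, 0]
    - [0, 0, -0.2, 0, 0, 0]
    - [0, 0, -0.4, 0, 0, 0]
    - [0, 0, -0.65, 0, 0, 0]

```text
t: 12.32
tool_pos: [0.6244, -0.1082, 0.3706]
orientation: [-0.296, -3.124, -0.001]
force: [0.8, -0.3, -1.8]
opening: 0.0238
gripper_force: 20.0
```

```bash
python3 -c "
from h import *
s,p,R=pose(); print(p,s['opening'],s['gripper_force'],s['force']); go(.423,.287,.205,19.2)"
```

```text
[ 0.62440094 -0.10821298  0.37063641] 0.02381350922958278 19.998047947883606 [ 0.75334959 -0.32828752 -1.8489322 ]
shift [ 1.361  1.752 -0.002] turn [ 0.    -0.001 -0.167] deg 30.0 q6 -1.63 t 12.32
```

Emit:
arm_command:
  increments:
    - [0.15, 0.2, 0, 0, 0, 0]
    - [0.3, 0.39, 0, 0, 0, 0]
    - [0.45, 0.58, 0, 0, 0, 0]
    - [0.6, 0.77, 0, 0, 0, 0]
    - [0.75, 0.96, 0, 0, 0, 0]

```text
t: 12.95
tool_pos: [0.5127, 0.1096, 0.3707]
orientation: [-0.297, -3.127, 0.0]
force: [0.4, 1.7, -1.6]
opening: 0.0238
gripper_force: 20.0
```

Emit:
arm_command:
  increments:
    - [0.15, 0.2, 0, 0, 0, -0.035]
    - [0.3, 0.39, 0, 0, 0, -0.07]
    - [0.45, 0.58, 0, 0, 0, -0.11]
    - [0.57, 0.74, 0, 0, 0, -0.145]
    - [0.611, 0.792, 0, 0, 0, -0.167]

```text
t: 13.58
tool_pos: [0.4221, 0.2887, 0.3707]
orientation: [0.533, -3.095, -0.0]
force: [-0.3, -0.5, -1.5]
opening: 0.0234
gripper_force: 20.0
```

```bash
python3 -c "
from h import *
s,p,R=pose(); print(p,s['opening'],s['gripper_force'],s['q'][5]); look('orange','w6'); go(.423,.287,.079,19.2)"
```

```text
[0.42209997 0.28870741 0.37072123] 0.023414245249410374 19.999407827854156 -1.4124396219636237
orange [256 327] z82 [556.2 337.2 -70.5  46.4  45.6] z14 [606.6 355.2 -70.5  58.1  57.1]
orange [138 231] z82 [490.6 197.9 -70.5  61.6  35.1] z14 [524.4 180.8 -70.5  77.1  43.9]
orange [256 167] z82 [421.5 291.7  22.  166.2  77.6] z14 [438.  298.2  22.  208.1  97.2]
shift [-0.002 -0.012  0.623] turn [ 0.    -0.     0.003] deg -0.5 q6 -1.41 t 13.62
```

View pics/w6.png

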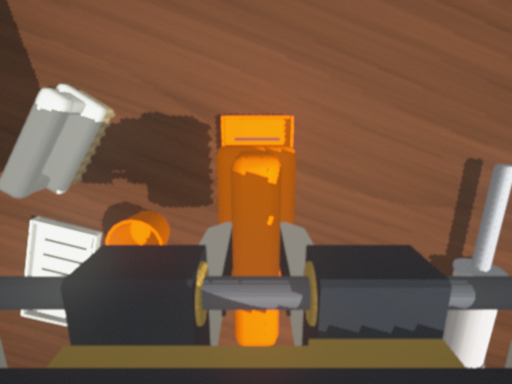

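The orange brush is centred over its dish: the dish spans columns 221–295 and the bar is at 257.

Emit:
arm_command:
  increments:
    - [0, -0.005, 0.15, 0, 0, 0]
    - [0, -0.005, 0.3, 0, 0, 0]
    - [0, -0.005, 0.45, 0, 0, 0]
    - [0, -0.005, 0.56, 0, 0, 0]
    - [0, -0.005, 0.625, 0, 0, 0]

```text
t: 14.25
tool_pos: [0.4236, 0.2854, 0.2449]
orientation: [0.522, -3.096, 0.001]
force: [-4.8, -4.6, 29.5]
opening: 0.0241
gripper_force: 20.0
```

Emit:
arm_command:
  increments:
    - [0, 0, 0, 0, 0, 0]
    - [0, 0, 0, 0, 0, 0]
    - [0, 0, 0, 0, 0, 0]
    - [0, 0, 0, 0, 0, 0]
    - [0, 0, 0, 0, 0, 0]
  fingers: -0.2

```text
t: 14.88
tool_pos: [0.424, 0.2861, 0.2466]
orientation: [-0.525, 3.097, 0.0]
force: [0.4, 0.8, -0.5]
opening: 0.0557
gripper_force: 0.0
```

Emit:
arm_command:
  increments:
    - [0, 0, -0.1, 0, 0, 0]
    - [0, 0, -0.25, 0, 0, 0]
    - [0, 0, -0.4, 0, 0, 0]
    - [0, 0, -0.55, 0, 0, 0]
    - [0, 0, -0.65, 0, 0, 0]

```text
t: 15.5
tool_pos: [0.424, 0.2861, 0.3782]
orientation: [-0.525, 3.096, 0.001]
force: [0.1, 0.5, 0.5]
opening: 0.0558
gripper_force: 0.0
```

```bash
python3 -c "
from h import *
s,p,R=pose(); print(p,s['opening'],s['force']); look('orange','w7')
go(.449,.096,.205,-14)"
```

```text
[0.42402869 0.28614926 0.37821273] 0.055813925169872956 [0.10089094 0.47425407 0.48030867]
orange [143 232] z82 [498.5 199.9 -22.6  61.9  46.3] z14 [533.  184.2 -22.6  77.2  57.6]
orange [268 181] z82 [415.5 295.5  12.  135.4  93.7] z14 [429.6 303.4  12.  168.6 116.7]
shift [ 0.198 -0.939  0.042] turn [0.001 0.002 0.185] deg -33.2 q6 -1.41 t 15.55
```

View pics/w7.png

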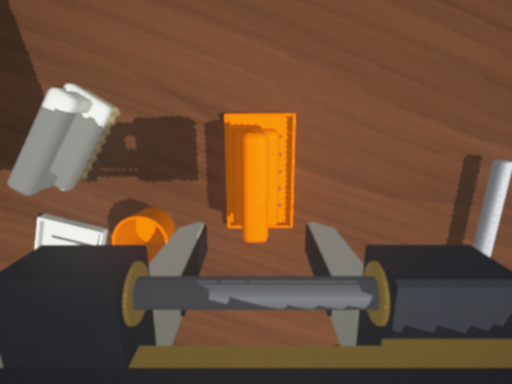

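The orange brush sits flat in its dish at about (258,175). White brush next.

Emit:
arm_command:
  increments:
    - [0.04, -0.2, 0, 0, 0, 0.035]
    - [0.08, -0.4, 0, 0, 0, 0.07]
    - [0.12, -0.6, 0, 0, 0, 0.11]
    - [0.16, -0.8, 0.04, 0, 0, 0.15]
    - [0.198, -0.94, 0.04, 0, 0, 0.185]

```text
t: 16.18
tool_pos: [0.4481, 0.0939, 0.3671]
orientation: [-0.392, -3.116, 0.001]
force: [0.1, -0.6, -0.3]
opening: 0.0553
gripper_force: 0.0
```

```bash
python3 -c "
from h import *
s,p,R=pose(); print(p); look('white','w8')
go(.449,.096,.073,-14)"
```

```text
[0.4481474  0.09389232 0.36710922]
white [300 323] z82 [588.9 106.3 -87.7  56.6  48.5] z14 [642.1 105.  -87.7  71.1  60.9]
white [257 183] z82 [446.9  94.1 -13.4 104.1  38.6] z14 [463.9  89.6 -13.4 130.8  48.4]
shift [0.002 0.022 0.637] turn [-0.001 -0.    -0.004] deg 0.7 q6 -1.22 t 16.23
```

View pics/w8.png

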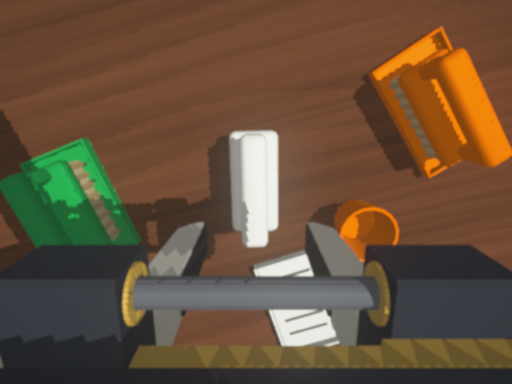

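The white bar is vertical at column 255, rows 132–246, centred under the tool.

Emit:
arm_command:
  increments:
    - [0.005, 0, 0.15, 0, 0, 0]
    - [0.005, 0, 0.3, 0, 0, 0]
    - [0.005, 0, 0.45, 0, 0, 0]
    - [0.005, 0, 0.57, 0, 0, 0]
    - [0.005, 0, 0.637, 0, 0, 0]

```text
t: 16.85
tool_pos: [0.4467, 0.0959, 0.2392]
orientation: [-0.384, -3.116, 0.001]
force: [0.4, 0.6, -0.2]
opening: 0.0559
gripper_force: 0.0
```

Emit:
arm_command:
  increments:
    - [0, 0, 0, 0, 0, 0]
    - [0, 0, 0, 0, 0, 0]
    - [0, 0, 0, 0, 0, 0]
    - [0, 0, 0, 0, 0, 0]
    - [0, 0, 0, 0, 0, 0]
  fingers: 1
  force: 20

```text
t: 17.48
tool_pos: [0.4479, 0.0957, 0.2417]
orientation: [0.385, 3.116, 0.0]
force: [1.1, -0.6, 3.3]
opening: 0.0243
gripper_force: 20.0
```

Emit:
arm_command:
  increments:
    - [0, 0, 0, 0, 0, 0]
    - [0, 0, 0, 0, 0, 0]
    - [0, 0, -0.2, 0, 0, 0]
    - [0, 0, -0.4, 0, 0, 0]
    - [0, 0, -0.65, 0, 0, 0]

```text
t: 18.1
tool_pos: [0.4466, 0.0957, 0.3706]
orientation: [-0.384, -3.114, 0.001]
force: [0.9, -0.2, -1.0]
opening: 0.0244
gripper_force: 20.0
```

```bash
python3 -c "
from h import *
s,p,R=pose(); print(p,s['opening'],s['gripper_force'],s['force']); go(.617,.104,.205,4.2)"
```

```text
[0.44657855 0.09570935 0.37062155] 0.02435820109785488 19.981694519519806 [ 0.90490188 -0.22396549 -1.01818525]
shift [-0.816  0.247 -0.01 ] turn [-0.    -0.001 -0.101] deg 18.3 q6 -1.23 t 18.1
```

Emit:
arm_command:
  increments:
    - [-0.2, 0.06, 0, 0, 0, -0.02]
    - [-0.4, 0.12, 0, 0, 0, -0.045]
    - [-0.6, 0.18, 0, 0, 0, -0.07]
    - [-0.77, 0.235, 0, 0, 0, -0.095]
    - [-0.816, 0.247, 0, 0, 0, -0.101]

```text
t: 18.73
tool_pos: [0.6188, 0.104, 0.3693]
orientation: [0.114, -3.137, -0.0]
force: [-0.4, -0.1, -2.5]
opening: 0.024
gripper_force: 20.0
```

```bash
python3 -c "
from h import *
s,p,R=pose(); print(p,s['opening'],s['gripper_force'],s['q'][5]); look('white','w9'); go(.617,.104,.079,4.2)"
```

```text
[0.61875423 0.10397696 0.3692905 ] 0.023972136799361853 19.996749758720398 -1.5586607599206792
white [257 154] z82 [592.2 103.7   4.2  80.7  66.4] z14 [603.1 104.8   4.2 101.2  83.3]
shift [0.007 0.001 0.617] turn [ 0.    -0.001 -0.   ] deg 0.0 q6 -1.56 t 18.77
```

View pics/w9.png

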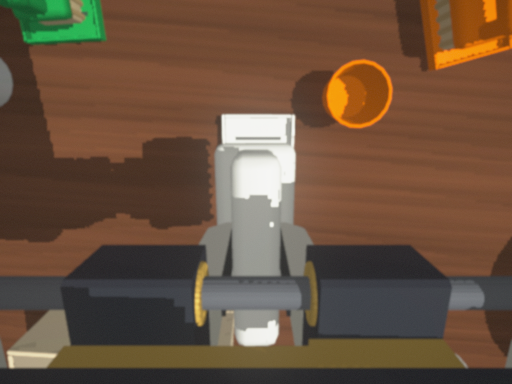

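The white brush is lined up with its dish (dish columns 221–295, bar at 257), and the cup at (358,93) is clear.

Emit:
arm_command:
  increments:
    - [0.005, 0, 0.15, 0, 0, 0]
    - [0.005, 0, 0.3, 0, 0, 0]
    - [0.005, 0, 0.45, 0, 0, 0]
    - [0.005, 0, 0.56, 0, 0, 0]
    - [0.005, 0, 0.62, 0, 0, 0]

```text
t: 19.4
tool_pos: [0.6152, 0.1038, 0.2453]
orientation: [0.112, -3.136, 0.0]
force: [-8.6, -3.9, 18.1]
opening: 0.0236
gripper_force: 20.0
```

Emit:
arm_command:
  increments:
    - [0, 0, 0, 0, 0, 0]
    - [0, 0, 0, 0, 0, 0]
    - [0, 0, 0, 0, 0, 0]
    - [0, 0, 0, 0, 0, 0]
    - [0, 0, 0, 0, 0, 0]
  fingers: -0.2

```text
t: 20.02
tool_pos: [0.6169, 0.1039, 0.2472]
orientation: [-0.113, 3.139, 0.0]
force: [-0.3, -0.2, -0.1]
opening: 0.0558
gripper_force: 0.0
```

Emit:
arm_command:
  increments:
    - [0, 0, -0.1, 0, 0, 0]
    - [0, 0, -0.25, 0, 0, 0]
    - [0, 0, -0.4, 0, 0, 0]
    - [0, 0, -0.55, 0, 0, 0]
    - [0, 0, -0.65, 0, 0, 0]

```text
t: 20.65
tool_pos: [0.6171, 0.1039, 0.3803]
orientation: [-0.113, 3.136, 0.0]
force: [0.4, 0.6, 0.2]
opening: 0.0559
gripper_force: 0.0
```

```bash
python3 -c "
from h import *
s,p,R=pose(); print(p,s['opening'],s['force']); look('white','w10')
go(.438,-.281,.205,13.9)"
```

```text
[0.61705355 0.1039071  0.38034213] 0.05587588121433268 [0.39119631 0.55195174 0.1792848 ]
white [258 175] z82 [609.4 106.1   3.7 115.4  61.8] z14 [624.4 107.7   3.7 143.6  76.8]
shift [ 1.034 -1.856  0.047] turn [-0.     0.002 -0.054] deg 9.8 q6 -1.56 t 20.7
```

View pics/w10.png

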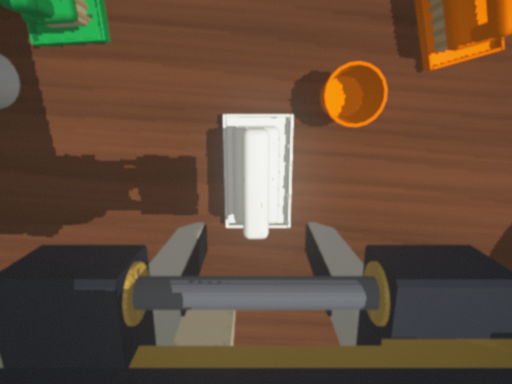

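The white brush is flat in its dish at about (258,172). Blue brush next; joint 6 stays within range at about −2.47.

Emit:
arm_command:
  increments:
    - [0.12, -0.2, 0, 0, 0, 0]
    - [0.24, -0.41, 0, 0, 0, 0]
    - [0.36, -0.62, 0, 0, 0, 0]
    - [0.48, -0.83, 0, 0, 0, 0]
    - [0.55, -0.98, 0, 0, 0, 0]

```text
t: 21.32
tool_pos: [0.5199, -0.1011, 0.3766]
orientation: [0.111, -3.139, 0.0]
force: [0.8, 0.5, -0.7]
opening: 0.0559
gripper_force: 0.0
```

Emit:
arm_command:
  increments:
    - [0.12, -0.2, 0.04, 0, 0, -0.015]
    - [0.24, -0.41, 0.04, 0, 0, -0.03]
    - [0.36, -0.62, 0.04, 0, 0, -0.045]
    - [0.45, -0.81, 0.04, 0, 0, -0.054]
    - [0.484, -0.876, 0.047, 0, 0, -0.054]

```text
t: 21.95
tool_pos: [0.4361, -0.2829, 0.3673]
orientation: [0.374, -3.119, 0.0]
force: [0.8, 0.3, -0.8]
opening: 0.0559
gripper_force: 0.0
```

```bash
python3 -c "
from h import *
s,p,R=pose(); print(p,s['q'][5]); look('blue','w11')
go(.438,-.281,.073,13.9)"
```

```text
[ 0.43605567 -0.28292878  0.36732173] -2.4837536100821556
blue [215 327] z82 [ 579.9 -288.8  -76.3   65.4   41.5] z14 [ 634.  -286.1  -76.3   82.1   52.1]
blue [251 187] z82 [ 437.9 -285.4   14.1  104.3   40.7] z14 [ 455.7 -281.9   14.1  131.    51.1]
blue [ 36 122] z82 [ 431.4 -460.2    2.   192.9   83.7] z14 [ 447.5 -501.4    2.   242.2  105.1]
shift [-0.014  0.009  0.635] turn [ 0.    -0.    -0.001] deg 0.2 q6 -2.48 t 22.0
```

View pics/w11.png

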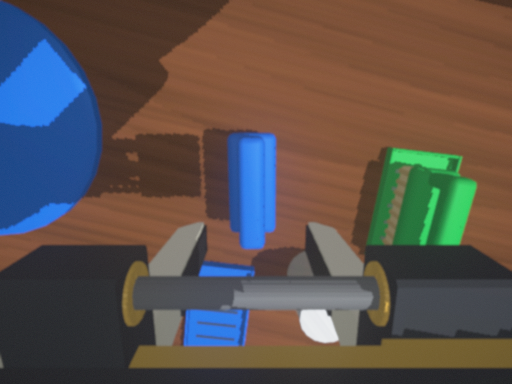

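The blue bar is vertical at column 252, rows 133–247, about 3 mm off-centre in tool y. Grasping it.

Emit:
arm_command:
  increments:
    - [-0.006, -0.014, 0.15, 0, 0, 0]
    - [-0.006, -0.014, 0.3, 0, 0, 0]
    - [-0.006, -0.014, 0.45, 0, 0, 0]
    - [-0.006, -0.014, 0.57, 0, 0, 0]
    - [-0.006, -0.014, 0.635, 0, 0, 0]

```text
t: 22.62
tool_pos: [0.4389, -0.2822, 0.2388]
orientation: [0.379, -3.117, -0.003]
force: [0.0, 0.1, -1.4]
opening: 0.0559
gripper_force: 0.0
```

Emit:
arm_command:
  increments:
    - [0, 0, 0, 0, 0, 0]
    - [0, 0, 0, 0, 0, 0]
    - [0, 0, 0, 0, 0, 0]
    - [0, 0, 0, 0, 0, 0]
    - [0, 0, 0, 0, 0, 0]
  fingers: 1
  force: 20

```text
t: 23.25
tool_pos: [0.4393, -0.284, 0.2414]
orientation: [-0.378, 3.117, -0.002]
force: [0.4, 0.5, 4.2]
opening: 0.0239
gripper_force: 20.0
```

Emit:
arm_command:
  increments:
    - [0, 0, 0, 0, 0, 0]
    - [0, 0, 0, 0, 0, 0]
    - [0, 0, -0.2, 0, 0, 0]
    - [0, 0, -0.4, 0, 0, 0]
    - [0, 0, -0.65, 0, 0, 0]

```text
t: 23.88
tool_pos: [0.4383, -0.2832, 0.3702]
orientation: [0.378, -3.116, -0.004]
force: [0.4, -0.7, -1.2]
opening: 0.0238
gripper_force: 20.0
```

```bash
python3 -c "
from h import *
s,p,R=pose(); print(p,s['opening'],s['gripper_force'],s['force']); go(.615,-.289,.205,6.7)"
```

```text
[ 0.43829259 -0.28315482  0.37020393] 0.02375238916303612 19.99454140663147 [ 0.36589721 -0.7170437  -1.18627985]
shift [-0.851 -0.239 -0.011] turn [ 0.001 -0.001  0.04 ] deg -7.1 q6 -2.48 t 23.88
```

Emit:
arm_command:
  increments:
    - [-0.2, -0.06, 0, 0, 0, 0.01]
    - [-0.42, -0.12, 0, 0, 0, 0.02]
    - [-0.64, -0.18, 0, 0, 0, 0.03]
    - [-0.8, -0.225, 0, 0, 0, 0.04]
    - [-0.851, -0.239, 0, 0, 0, 0.04]

```text
t: 24.5
tool_pos: [0.6167, -0.2889, 0.3691]
orientation: [0.183, -3.134, -0.002]
force: [-0.4, 0.0, -0.8]
opening: 0.0237
gripper_force: 20.0
```

```bash
python3 -c "
from h import *
s,p,R=pose(); print(p,s['opening'],s['gripper_force'],s['q'][5]); look('blue','w12'); go(.615,-.289,.079,6.7)"
```

```text
[ 0.6166638  -0.28891981  0.36905179] 0.023693406591742145 19.999188780784607 -2.20107144718643
blue [255 192] z82 [ 624.  -287.1    6.8  148.1   68.2] z14 [ 643.4 -284.7    6.8  185.7   85.5]
blue [43 43] z82 [ 523.9 -462.3  -83.3   95.6   76.9] z14 [ 518.  -504.4  -83.3  119.8   96.4]
shift [0.008 0.    0.616] turn [ 0. -0.  0.] deg -0.0 q6 -2.2 t 24.55
```

View pics/w12.png

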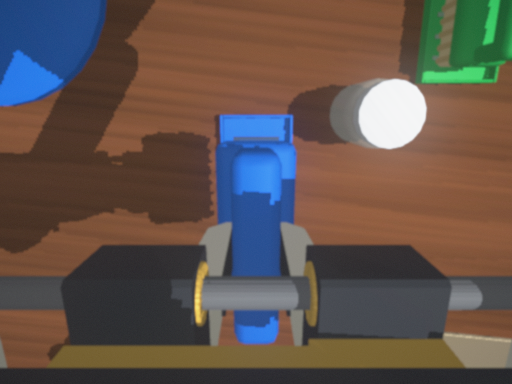

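The blue brush is over its dish (columns 219–293), and the jar at (390,113) is clear. Lowering and releasing.

Emit:
arm_command:
  increments:
    - [0.005, -0.005, 0.15, 0, 0, 0]
    - [0.005, -0.005, 0.3, 0, 0, 0]
    - [0.005, -0.005, 0.45, 0, 0, 0]
    - [0.005, -0.005, 0.56, 0, 0, 0]
    - [0.005, -0.005, 0.618, 0, 0, 0]

```text
t: 25.18
tool_pos: [0.6138, -0.2904, 0.2455]
orientation: [0.181, -3.134, -0.002]
force: [-12.5, -2.3, 19.3]
opening: 0.024
gripper_force: 20.0
```

Emit:
arm_command:
  increments:
    - [0, 0, 0, 0, 0, 0]
    - [0, 0, 0, 0, 0, 0]
    - [0, 0, 0, 0, 0, 0]
    - [0, 0, 0, 0, 0, 0]
    - [0, 0, 0, 0, 0, 0]
  fingers: -0.2

```text
t: 25.8
tool_pos: [0.6148, -0.2905, 0.2473]
orientation: [-0.182, 3.136, -0.0]
force: [-0.8, -0.4, 0.2]
opening: 0.0556
gripper_force: 0.0
```

Emit:
arm_command:
  increments:
    - [0, 0, -0.1, 0, 0, 0]
    - [0, 0, -0.25, 0, 0, 0]
    - [0, 0, -0.4, 0, 0, 0]
    - [0, 0, -0.55, 0, 0, 0]
    - [0, 0, -0.8, 0, 0, 0]

```text
t: 26.42
tool_pos: [0.6142, -0.2901, 0.4077]
orientation: [0.182, -3.134, -0.002]
force: [-1.0, -0.2, -0.1]
opening: 0.0556
gripper_force: 0.0
```

```bash
python3 -c "
from h import *
s,p,R=pose(); print(p,s['opening'],s['force']); look('blue','w13'); a=cv2.imread('pics/w13.png')
b=read_camera('scene')['image'][:,:,::-1]; b=cv2.resize(b[80:300,100:420],None,fx=1.6,fy=1.6)
cv2.imwrite('pics/f.png',np.vstack([cv2.resize(a[90:260],None,fx=1,fy=1),b]))"
```

```text
[ 0.6142086  -0.29013406  0.40769143] 0.055606409524906496 [-1.03987989 -0.24042551 -0.11180359]
blue [256 169] z82 [ 606.8 -289.2    6.5  114.5   62.5] z14 [ 620.5 -287.4    6.5  139.9   76.3]
blue [52 45] z82 [ 518.2 -479.4  -83.3  125.    90.7] z14 [ 512.3 -519.7  -83.3  152.7  110.9]
```

View pics/f.png

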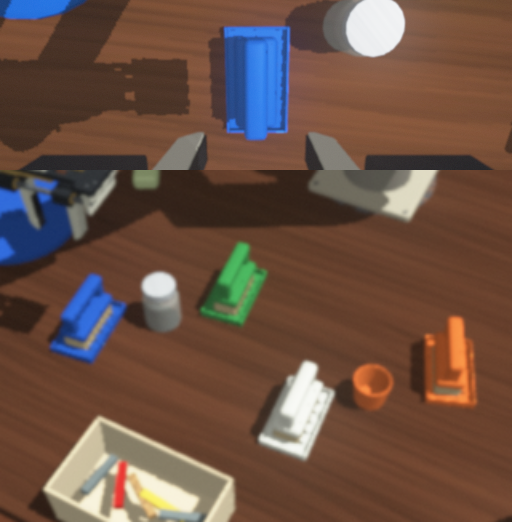

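The scene view shows all four brushes sitting level in their own dishes: blue (88,325), green (235,290), white (297,410), orange (450,365). The jar and cup are standing where they were, so I'm handing in.

```bash
python3 -c "
from plant import *
print(close_job())"
```

```text
the job is handed in; nothing more can be done
None
```

I set all four brushes down flat and lengthwise in their own-colour dishes, left the jar and cup where they stood, and handed the job in at about 26 s; no verdict came back.

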